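Set a kiln lid prop to its length mark and close its cam lever

TASK

Stand the clay kiln post that blocks the prop's leg upright in the dark steel tray. Then draw the sprung leg out by its crossbar until its blue pointer is level with the red length mark and, keeping it at the mark all the while, slide the red cam lever along the crossbar fully closed against the leg. Finish still holding the leg at the mark with the lever closed (do not let go), and leave the mark, mould, crucible and jar where they are.

Things in the scene. Friction and masses are not known exactly. Their poses are not given: they have to be found in the camera images.
- post_center (a point): Centre (half-way up) of the loose clay-brown kiln post, an upright cylinder 40 mm in diameter and 90 mm tall, about 0.22 kg, standing on the table on the robot's side of the crossbar, in the way of the leg. Its z is the post's axis.
- tray_in (a point): Centre of the inner floor of the fixed dark steel tray, 130 x 130 mm outside with 5 mm walls 16 mm high; inner floor 120 x 120 mm, 5 mm above the table. It is on the left or on the right of the gauge.
- gauge: Fixed setting gauge: plywood board with a level aluminium outer tube (36 mm diameter, axis 60 mm above the table). Origin on the table under the middle of the tube's mouth; +x along the tube away from the robot, +y to the left seen from the robot. At y = -46 to -74 mm a white ruler, top 69 mm above the table, runs from the mouth 200 mm towards -x.
- leg: Sliding leg: a 24 mm rod out of the tube towards the robot (travel 120 mm along gauge -x), sprung back in with 3 N (drawn in) to 6.6 N; the closed lever does not hold it yet. Origin on the table under its black end hub (36 mm), axes like the gauge's; drawn in it is 60 mm before the mouth. From the hub to y = 176 mm runs a crossbar 14 mm thick (x), 20 mm high, centre 60 mm above the table.
- bar_grip (a point): Centre of the crossbar's bare part, at leg x = 0, y = 135 mm, 60 mm above the table, moving with the leg: room to take the bar from above with one finger before and one behind it, on the lever's outer (+y) side.
- pointer (a point): Tip of the blue pointer on the leg's -y side, at leg x = 0, y = -45 mm, 70 mm above the table, at the ruler's inner edge.
- mark (a point): Inner end of the red length mark, a line across the white ruler with a red clip at its far end, at the pointer's height; axes like the gauge's. Pointer and mark are level at the same gauge x. It lies 55 to 95 mm towards -x from the pointer of a leg drawn in, and is clamped tight: it must not be shifted.
- lever_push (a point): Middle of the outer (+y) face of the red sliding cam lever, 65 mm above the table: leg y = 100 mm open, 50 mm closed. The block is 44 mm along x, 30 mm along the bar, 47 to 83 mm above the table, and rides on the crossbar, standing out 15 mm before and behind it; a thin arm on top (up to 93 mm) points to the leg.
- lever (a joint): Travel of the cam lever along the crossbar towards the leg (-y of the leg): 0 fully open, 0.050 m closed against its stop. It starts at 0 to 0.010. Friction about 4 N; it stays where it is left.
- mould: Bystander: white plaster mould, open cylinder 92 mm in diameter, 95 mm tall; origin under its centre. It stands on the side of the gauge where the tray is not.
- crucible: Bystander: small white lidded crucible, 60 mm in diameter, 72 mm tall; origin under its centre; beyond the crossbar on the left.
- jar: Bystander: green glass jar, 60 mm in diameter, 85 mm tall; origin under its centre; beyond the crossbar on the right.
Mind the look-alikes: they are no part of the job. There is more than one size of the part that bears tray_in; the job needs the smaller.

How it is judged:
By the outcome, as a careful person would: the job done as asked, in the order asked, and still so for the second after the job is handed in, while the arm keeps its last pose, push and grip.
It also fails if it takes over 67 s, if anything falls off the work surface, if the arm or the gripper's body presses on something with over 40 N, if the wrist force passes 120 N, or if a joint passes its speed limit or range.

ROBOT

A 6-joint arm with a two-finger parallel gripper is mounted at the origin on the work surface. World frame = base frame: x ahead of the robot, y to its left, z up, the work surface at z = 0. Lengths are in m, angles in degrees, forces in N, time in s.
With the tool pointing down it reaches from about 0.35 to 0.875 m from the base axis. Payload 4.2 kg.
Tool frame: the origin (TCP) lies at the very end of the fingers, on their centre line; the grasp point (between the pads) lies 19 mm behind it (r.hold_point_z is the distance from the TCP to the grasp point, in m); z points along the fingers, y is the direction in which the jaws open and shut (so a half turn about z gives the same grasp; the last joint's range is limited). The gripper opens to 87 mm and grips with 3 to 60 N. Pads are 19 mm wide; open, the fingers measure 117 mm over their backs; the gripper's body (75 mm by 190 mm) begins 51 mm behind the grasp point.
Start: joints at [85.176, 22.042, 0.453, 0, -68.411, -14.817], TCP at [0.21, 0.589, 0.223] pointing down, gripper open.
Joint ranges: [-179.83, 179.83], [-69.29, 118.12], [-61.27, 80.66], [-181.25, 117.63], [-171.15, -9.14], [-177.46, 177.46]. Speed limits (degrees/s): [159.86, 159.86, 180, 180, 180, 180].

INTERFACE

Orientations are given as a 3x3 rotation matrix whose columns are the frame's x, y, z axes.
In Python, from station import r, cams, ticket gives the robot as it stands.
- The arm moves only by the tool drive_tool, never from a script. Its argument "deltas" is a list of rows, each an object of numbers: "dx", "dy", "dz": the shift along the tool's x, y, z in m; "wx", "wy", "wz": the turn, a rotation vector about the tool's x, y, z in degrees. A call has 1 to 20 rows; each row is the pose to reach, as a shift and turn from the pose commanded when the call began, along the tool's axes at that moment; what a row does not reach only later rows make up. A row lasts 1/10 s, in which the tool goes at most 50 mm and 8.59 degrees, less where a joint would pass 70% of its speed; a pose out of reach is approached as far as the arm can. A call with a gripper value outside its range is refused whole. "gripper" is the opening, from 0 (shut) to 1 (fully open), set as the call begins (left out, the last holds). The fingers move at their own pace and stop on an object; the grip force is fixed at half the most. Time passes only in rows, so rows that repeat a pose let the fingers close. It gives the time, the measured TCP pose, the force and the opening at its end, in the units of the state.
- r.sense(): the state, without advancing time (a new reading comes with each control period).
- cams.capture(name): name is "side" or "top"; returns the picture (400x640x3 uint8, red, green, blue); there is no depth.
- cams.camera_model(name): a dict with "intrinsics" (3x3 intrinsics, pixels), "extrinsics" (4x4, takes a point from world to camera coordinates). Camera axes: x right, y down, z forward; pixel columns grow to the right and rows downward; lengths in m; the calibration is good to about 2 mm. A picture is of the moment at which its call begins. camera_model takes no time and is no camera call.
- ticket.finish_job(): hands the job in, once; it reports no verdict.
The state is a dict: "time_s": time; "joints": joint angles; "joint_velocities": joint speeds; "effort": joint torques, N m; "tcp_pos": TCP position; "ee_rot": TCP orientation; "wrist_force": force on the tool from outside, world axes, zero at the start; "moment": the same for the moment, N m; "gripper_width": opening from 0.0 (shut) to 1.0 (fully open).
Only numpy, scipy, OpenCV 4.12 (cv2) and the standard library are available. Lean on these libraries where they do the work, as an engineer would, in place of code of your own. Each camera call takes 0.05 s, during which the arm holds its last target.

## Working session

There is one attempt and no reset: what is moved stays moved. The work goes in short steps, Python scripts to look and compute and a tool call to move; the robot and the scene stay as the last step left them, time stands still between calls to the robot, and variables do not carry over. Pictures are saved under pics/ and viewed, and the job is handed in when it is done.

Besides the shell and the picture viewer there is one more tool, called after "Call:" as name(argument=value, ...), one argument or row to a line, values as JSON. drive_tool: Moves the arm, as the interface text tells. Its arguments: {"type":"object","properties":{"deltas":{"type":"array","items":{"type":"object","properties":{"dx":{"type":"number"},"dy":{"type":"number"},"dz":{"type":"number"},"wx":{"type":"number"},"wy":{"type":"number"},"wz":{"type":"number"}}}},"gripper":{"type":"number"}},"required":["deltas"]}

```bash
mkdir -p pics; ls; python3 - <<'E'
from station import r,cams,ticket
import cv2,numpy as np
np.set_printoptions(precision=4,suppress=True)
for n in("side","top"):
    im=cams.capture(n); cv2.imwrite(f"pics/{n}0.png",im[...,::-1]); m=cams.camera_model(n); print(n,m)
s=r.sense(); print(s, r.hold_point_z)
E
```

```text
pics
side {'intrinsics': array([[399.148 ,   0.    , 323.8516],
       [  0.    , 399.148 , 198.5332],
       [  0.    ,   0.    ,   1.    ]]), 'extrinsics': array([[-0.9551, -0.2963, -0.0003,  0.515 ],
       [-0.2176,  0.7024, -0.6777,  0.1445],
       [ 0.201 , -0.6472, -0.7353,  0.9137],
       [ 0.    ,  0.    ,  0.    ,  1.    ]])}
top {'intrinsics': array([[366.172 ,   0.    , 315.8235],
       [  0.    , 366.172 , 197.5572],
       [  0.    ,   0.    ,   1.    ]]), 'extrinsics': array([[ 0.0208, -0.9995,  0.0239,  0.0155],
       [-0.9892, -0.024 , -0.1445,  0.5183],
       [ 0.145 , -0.0207, -0.9892,  1.008 ],
       [ 0.    ,  0.    ,  0.    ,  1.    ]])}
{'time_s': 0.1, 'joints': array([ 85.1755,  22.0868,   0.3867,  -0.026 , -68.4098, -14.8164]), 'joint_velocities': array([-0.1361, -0.0892,  0.1554,  0.11  , -0.0271,  0.068 ]), 'effort': array([  0.0003, -39.1686,  18.7934,   4.2319,   0.0135,  -0.0001]), 'tcp_pos': array([0.2099, 0.5881, 0.2216]), 'ee_rot': array([[ 0.9418, -0.3363, -0.0006],
       [-0.3363, -0.9418, -0.0019],
       [ 0.0001,  0.002 , -1.    ]]), 'wrist_force': array([-0.3482, -0.6215,  0.1675]), 'moment': array([ 0.006 ,  0.0187, -0.0043]), 'gripper_width': 0.9994033749760336} 0.0187
```

View pics/side0.png

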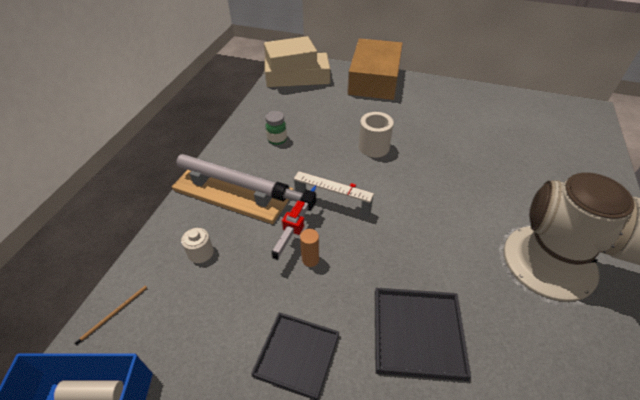

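View pics/top0.png

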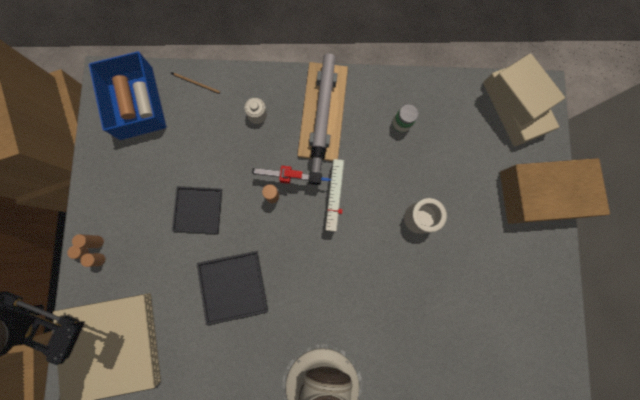

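Candidates for the post, by top-view pixel:
- (270,192): beside the crossbar. This is the one I choose.
- (75–95,240–262): a cluster of look-alikes on the table.
- (124,97): inside the blue box.

Candidates for the tray:
- (198,210): the smaller one, which I choose.
- (233,288): the larger one.

I'll check both choices in close crops.

```bash
cat > h.py <<'E'
import cv2,numpy as np
from station import r,cams,ticket
np.set_printoptions(precision=4,suppress=True)
M={n:cams.camera_model(n) for n in("side","top")}
def ray(n,uv):
    K=np.array(M[n]["intrinsics"]);T=np.array(M[n]["extrinsics"]);R=T[:3,:3];t=T[:3,3]
    d=R.T@np.linalg.solve(K,np.array([uv[0],uv[1],1.]));return -R.T@t,d/np.linalg.norm(d)
def onz(n,uv,z):
    c,d=ray(n,uv);return c+d*(z-c[2])/d[2]
def two(a,b):
    c1,d1=ray("side",a);c2,d2=ray("top",b)
    s=np.linalg.lstsq(np.c_[d1,-d2],c2-c1,rcond=None)[0]
    p,q=c1+d1*s[0],c2+d2*s[1];return (p+q)/2,np.linalg.norm(p-q)
def proj(n,p):
    T=np.array(M[n]["extrinsics"]);q=np.array(M[n]["intrinsics"])@(T[:3,:3]@np.array(p)+T[:3,3]);return q[:2]/q[2]
def crop(im,x0,y0,x1,y1,k,f):
    c=cv2.resize(im[y0:y1,x0:x1],None,fx=k,fy=k,interpolation=cv2.INTER_CUBIC);cv2.imwrite(f,c[...,::-1])
E
python3 - <<'E'
from h import *
t=cv2.imread("pics/top0.png")[...,::-1];s=cv2.imread("pics/side0.png")[...,::-1]
crop(t,165,130,365,250,4,"pics/tc0.png");crop(s,170,145,390,275,3.6,"pics/sc0.png")
E
```

```text
(no output)
```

View pics/tc0.png

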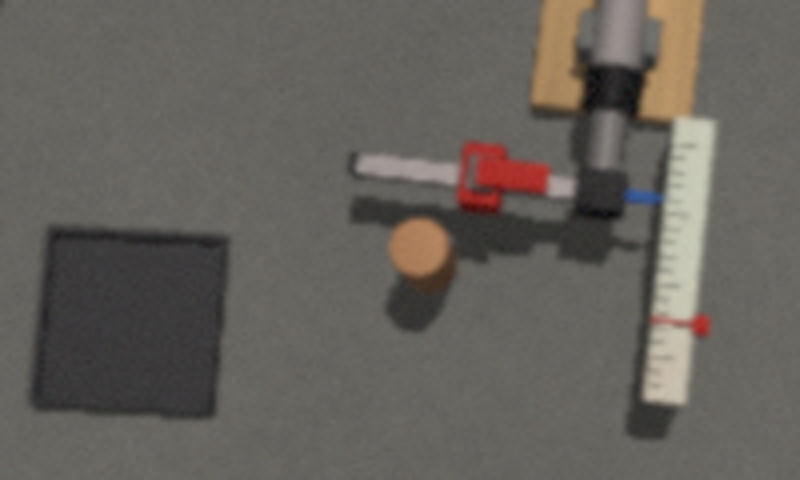

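View pics/sc0.png

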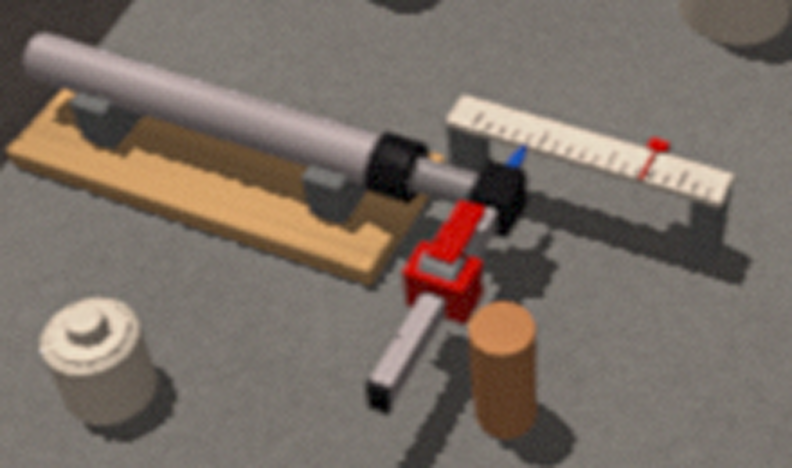

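The crops confirm it. The post stands at top (270,192) just before the crossbar, and the smaller tray is at (198,210). The pointer tip is at top (330,179), the mark runs (328,210)–(340,211), and the lever is near its open end. Now I'll measure them.

```bash
cat > meas.py <<'E'
from h import *
def masks(im):
    hsv=cv2.cvtColor(np.ascontiguousarray(im),cv2.COLOR_RGB2HSV);H,S,V=[hsv[...,i].astype(int) for i in range(3)]
    return dict(red=((H<5)|(H>172))&(S>150)&(V>70), blue=(H>100)&(H<125)&(S>110)&(V>60), clay=(H>5)&(H<14)&(S>110)&(V>60),
      white=(S<60)&(V>165), dark=(V<62)&(S<60))
def box(m,x0,y0,x1,y1):
    o=np.zeros(m.shape,np.uint8);o[y0:y1,x0:x1]=m[y0:y1,x0:x1];return o*255
E
python3 - <<'E'
from meas import *
t=cv2.imread("pics/top0.png")[...,::-1];s=cv2.imread("pics/side0.png")[...,::-1]
mt,ms=masks(t),masks(s)
# tray
b=box(mt["dark"],165,180,230,245);cs,_=cv2.findContours(b,cv2.RETR_EXTERNAL,cv2.CHAIN_APPROX_NONE);c=max(cs,key=cv2.contourArea)
P=np.array([onz("top",p[0],.016)[:2] for p in c],np.float32);print("tray top",cv2.minAreaRect(P))
b=box(ms["dark"],240,305,345,400);cs,_=cv2.findContours(b,cv2.RETR_EXTERNAL,cv2.CHAIN_APPROX_NONE);c=max(cs,key=cv2.contourArea)
P=np.array([onz("side",p[0],.016)[:2] for p in c],np.float32);print("tray side",cv2.minAreaRect(P))
# ruler
for n,m,bb in(("top",mt,(315,150,355,240)),("side",ms,(290,165,380,210))):
    b=box(m["white"],*bb);b=cv2.morphologyEx(b,cv2.MORPH_CLOSE,np.ones((5,5)));cs,_=cv2.findContours(b,cv2.RETR_EXTERNAL,cv2.CHAIN_APPROX_NONE);c=max(cs,key=cv2.contourArea)
    P=np.array([onz(n,p[0],.069)[:2] for p in c],np.float32);R=cv2.minAreaRect(P);print("ruler",n,R,cv2.boxPoints(R).tolist())
# clay post
for n,m,bb in(("top",mt,(255,180,285,205)),("side",ms,(295,225,325,270))):
    b=box(m["clay"],*bb);ys,xs=np.nonzero(b);print("post",n,xs.min(),xs.max(),ys.min(),ys.max(),b.sum()/255)
for n,m,bb in(("top",mt,(310,165,335,190)),("side",ms,(305,180,320,195))):
    b=box(m["blue"],*bb);ys,xs=np.nonzero(b);print("blue",n,list(zip(xs,ys)))
for n,m,bb in(("top",mt,(320,200,345,220)),("side",ms,(340,178,362,200))):
    b=box(m["red"],*bb);ys,xs=np.nonzero(b);print("markred",n,list(zip(xs,ys)))
for n,im,bb in(("top",t,0),):
    print(im[170:178,250:325].tolist()[3][:3])
E
```

```text
tray top ((0.47665640711784363, 0.3670222759246826), (0.12962663173675537, 0.12947897613048553), 88.19896697998047)
tray side ((0.4752674996852875, 0.37583836913108826), (0.1320311278104782, 0.1312587410211563), 88.33123779296875)
ruler top ((0.524559497833252, -0.02430628426373005), (0.025903314352035522, 0.1995638608932495), 84.55724334716797) [[0.42399895191192627, -0.027735110372304916], [0.6226630806922913, -0.04666398465633392], [0.6251200437545776, -0.020877458155155182], [0.42645591497421265, -0.001948583871126175]]
ruler side ((0.5242276787757874, -0.023705672472715378), (0.029281476512551308, 0.2016565203666687), 84.48419189453125) [[0.4224590063095093, -0.028586968779563904], [0.6231818199157715, -0.04797027260065079], [0.6259963512420654, -0.018824376165866852], [0.4252735376358032, 0.0005589276552200317]]
post top 263 277 185 201 146.0
post side 300 318 228 266 538.0
blue top [(np.int64(321), np.int64(178)), (np.int64(322), np.int64(178)), (np.int64(323), np.int64(178)), (np.int64(324), np.int64(178)), (np.int64(325), np.int64(178)), (np.int64(326), np.int64(178)), (np.i
[... 1551 characters left out ...]
)), (np.int64(341), np.int64(212)), (np.int64(340), np.int64(213))]
markred side [(np.int64(351), np.int64(183)), (np.int64(352), np.int64(183)), (np.int64(350), np.int64(184)), (np.int64(351), np.int64(184)), (np.int64(352), np.int64(184)), (np.int64(353), np.int64(184)), (np.int64(354), np.int64(184)), (np.int64(350), np.int64(185)), (np.int64(351), np.int64(185)), (np.int64(352), np.int64(185)), (np.int64(353), np.int64(185)), (np.int64(354), np.int64(185)), (np.int64(355), np.int64(185)), (np.int64(351), np.int64(186)), (np.int64(352), np.int64(186)), (np.int64(353), np.int64(186)), (np.int64(354), np.int64(186)), (np.int64(355), np.int64(186))]
[[99, 98, 93], [94, 91, 88], [77, 78, 72]]
```

```bash
cat > geo.py <<'E'
from h import *
a=np.radians(-5.48);ex=np.array([np.cos(a),np.sin(a),0]);ey=np.array([-np.sin(a),np.cos(a),0]);ez=np.array([0,0,1.])
G=np.array([.5244,-.0240,0])+.1*ex+.06*ey
L=G-.06*ex
def leg(x,y,z):return L+x*ex+y*ey+z*ez
E
python3 - <<'E'
from meas import *
from geo import *
print("G",G,"L",L)
for nm,p in dict(tip=leg(0,-.045,.07),barend=leg(0,.176,.07),barendlow=leg(0,.176,.06),hubtop=leg(0,0,.078)).items():print(nm,p,proj("top",p),proj("side",p))
def tocrop(n,q): return (q-[165,130])*4 if n=="top" else (q-[170,145])*3.6
for x in (-.055,-.06,-.065,-.07,-.075,-.08,-.085,-.09,-.095):
    p=leg(x,-.046,.07);q=leg(x,-.074,.07);print(x,proj("top",p),proj("top",q),"|",proj("side",p),proj("side",q))
print("post top, topview",onz("top",(269.9,191.4),.09),"side",onz("side",(170+502/3.6,145+329/3.6),.09))
t=cv2.imread("pics/top0.png")[...,::-1].astype(int);s=cv2.imread("pics/side0.png")[...,::-1].astype(int)
def red(im):return im[...,0]-(im[...,1]+im[...,2])/2
R=red(t)
for u in range(326,344):
    c=R[203:219,u].clip(10)-10; print("top",u,(c*np.arange(203,219)).sum()/max(c.sum(),1e-6),c.max())
R=red(s)
for v in range(180,198):
    c=R[v,340:362].clip(25)-25; print("side",v,(c*np.arange(340,362)).sum()/max(c.sum(),1e-6),c.max())
E
```

```text
G [0.6297 0.0262 0.    ] L [0.5699 0.0319 0.    ]
tip [ 0.5656 -0.0129  0.07  ] [330.8266 179.2407] [315.1589 184.2983]
barend [0.5868 0.2071 0.07  ] [252.0352 169.8189] [273.4873 252.698 ]
barendlow [0.5868 0.2071 0.06  ] [252.5631 170.5995] [273.9229 255.4006]
hubtop [0.5699 0.0319 0.078 ] [314.8629 176.7484] [307.5485 194.3345]
-0.055 [328.9961 198.6694] [339.0418 199.867 ] | [336.06   190.2349] [340.2114 182.7079]
-0.06 [328.7956 200.4471] [338.8486 201.6452] | [337.976  190.8079] [342.0989 183.2607]
-0.065 [328.5948 202.2273] [338.6551 203.426 ] | [339.8971 191.3824] [343.9914 183.8151]
-0.07 [328.3937 204.0101] [338.4613 205.2093] | [341.8234 191.9585] [345.8889 184.3708]
-0.075 [328.1923 205.7955] [338.2673 206.9953] | [343.755  192.5362] [347.7915 184.9281]
-0.08 [327.9907 207.5835] [338.073  208.7838] | [345.6918 193.1154] [349.6992 185.4869]
-0.085 [327.7887 209.3741] [337.8784 210.5749] | [347.6339 193.6962] [351.6119 186.0471]
-0.09 [327.5865 211.1673] [337.6835 212.3686] | [349.5813 194.2786] [353.5298 186.6089]
-0.095 [327.3839 212.9631] [337.4883 214.1649] | [351.534  
[... 470 characters left out ...]
56626506 88.5
top 339 210.7602880658436 108.5
top 340 210.80222841225626 114.5
top 341 210.859357696567 97.5
top 342 210.8045112781955 46.0
top 343 210.38888888888889 6.0
side 180 0.0 0.0
side 181 0.0 0.0
side 182 351.0 1.0
side 183 351.75182481751824 85.0
side 184 352.19676739283204 156.5
side 185 352.2268811028145 170.0
side 186 352.39796782387805 134.0
side 187 351.53908355795147 53.5
side 188 350.37179487179486 49.0
side 189 350.2579617834395 64.0
side 190 350.02523659305996 55.0
side 191 348.7181008902077 66.0
side 192 349.28985507246375 63.0
side 193 348.96783625730995 68.5
side 194 349.55405405405406 44.0
side 195 356.0 4.0
side 196 358.4871794871795 6.0
side 197 359.8888888888889 3.0
```

```bash
cat > go.py <<'E'
from geo import *
from scipy.spatial.transform import Rotation as Ro
def delta(p,yaw):  # yaw of tool x, deg; tool down
    s=r.sense();R=np.array(s["ee_rot"]);c,q=np.cos(np.radians(yaw)),np.sin(np.radians(yaw))
    T=np.c_[[c,q,0],[q,-c,0],[0,0,-1]]
    print("t",s["time_s"],"tcp",s["tcp_pos"],"F",s["wrist_force"],"w",s["gripper_width"])
    print("d mm",R.T@(np.array(p)-s["tcp_pos"])*1e3,"w",Ro.from_matrix(R.T@T).as_rotvec(degrees=True))
E
python3 - <<'E'
from go import *
delta([.523,.155,.15],-5.48); delta([.523,.155,.041],-5.48)
E
```

```text
t 0.1 tcp [0.2099 0.5881 0.2216] F [-0.3482 -0.6215  0.1675] w 0.9994033749760336
d mm [440.5348 302.471   72.1865] w [  0.1124   0.0092 -14.1705]
t 0.1 tcp [0.2099 0.5881 0.2216] F [-0.3482 -0.6215  0.1675] w 0.9994033749760336
d mm [440.5257 302.2572 181.1863] w [  0.1124   0.0092 -14.1705]
```

Call:
drive_tool(
  deltas=[
    {"dx": 0.44, "dy": 0.302, "dz": 0.06, "wz": -14.2},
    {"dx": 0.44, "dy": 0.302, "dz": 0.06, "wz": -14.2},
    {"dx": 0.44, "dy": 0.302, "dz": 0.06, "wz": -14.2},
    {"dx": 0.44, "dy": 0.302, "dz": 0.06, "wz": -14.2},
    {"dx": 0.44, "dy": 0.302, "dz": 0.06, "wz": -14.2},
    {"dx": 0.44, "dy": 0.302, "dz": 0.06, "wz": -14.2},
    {"dx": 0.44, "dy": 0.302, "dz": 0.06, "wz": -14.2},
    {"dx": 0.44, "dy": 0.302, "dz": 0.06, "wz": -14.2},
    {"dx": 0.44, "dy": 0.302, "dz": 0.06, "wz": -14.2},
    {"dx": 0.44, "dy": 0.302, "dz": 0.06, "wz": -14.2},
    {"dx": 0.44, "dy": 0.302, "dz": 0.06, "wz": -14.2},
    {"dx": 0.44, "dy": 0.302, "dz": 0.06, "wz": -14.2},
    {"dx": 0.44, "dy": 0.302, "dz": 0.06, "wz": -14.2},
    {"dx": 0.44, "dy": 0.302, "dz": 0.06, "wz": -14.2},
    {"dx": 0.44, "dy": 0.302, "dz": 0.06, "wz": -14.2},
    {"dx": 0.44, "dy": 0.302, "dz": 0.06, "wz": -14.2},
  ],
  gripper=1.0,
)

```text
schema error: expected keys dx, dy, dz, wx, wy, wz
```

```bash
python3 - <<'E'
from go import *
s=cams.capture("side");t=cams.capture("top");crop(s,170,100,390,275,3.6,"pics/s1.png");crop(t,165,100,365,250,4,"pics/t1.png")
delta([.523,.155,.041],-5.48)
E
```

```text
t 0.2 tcp [0.21   0.5883 0.2219] F [-0.0437  0.338   0.566 ] w 1.0012794840590347
d mm [440.4866 302.6116 181.3265] w [  0.0749   0.003  -14.1652]
```

View pics/s1.png

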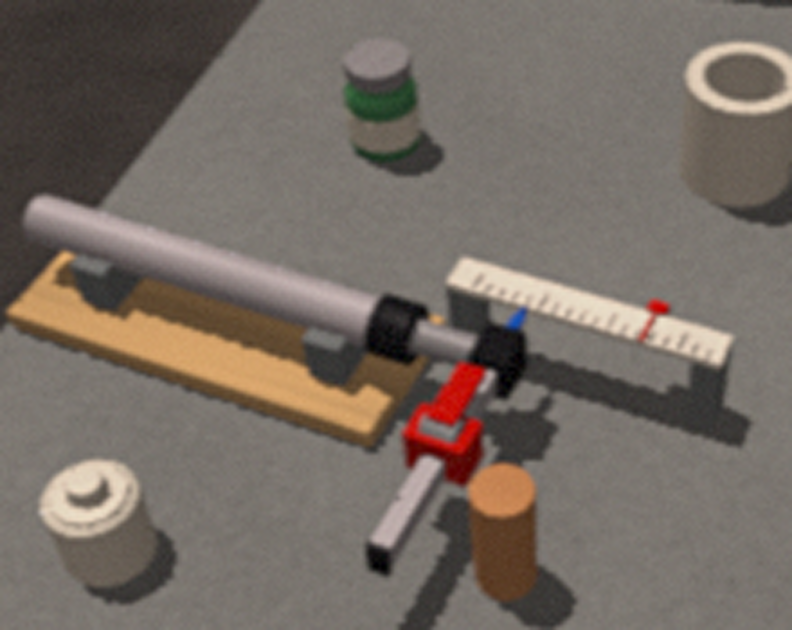

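The move was refused because every row needs all six keys. The scene is unchanged, with the post at side (309,250). I'll resend it with full rows.

Call:
drive_tool(
  deltas=[
    {"dx": 0.44, "dy": 0.302, "dz": 0.06, "wx": 0, "wy": 0, "wz": -14.2},
    {"dx": 0.44, "dy": 0.302, "dz": 0.06, "wx": 0, "wy": 0, "wz": -14.2},
    {"dx": 0.44, "dy": 0.302, "dz": 0.06, "wx": 0, "wy": 0, "wz": -14.2},
    {"dx": 0.44, "dy": 0.302, "dz": 0.06, "wx": 0, "wy": 0, "wz": -14.2},
    {"dx": 0.44, "dy": 0.302, "dz": 0.06, "wx": 0, "wy": 0, "wz": -14.2},
    {"dx": 0.44, "dy": 0.302, "dz": 0.06, "wx": 0, "wy": 0, "wz": -14.2},
    {"dx": 0.44, "dy": 0.302, "dz": 0.06, "wx": 0, "wy": 0, "wz": -14.2},
    {"dx": 0.44, "dy": 0.302, "dz": 0.06, "wx": 0, "wy": 0, "wz": -14.2},
    {"dx": 0.44, "dy": 0.302, "dz": 0.06, "wx": 0, "wy": 0, "wz": -14.2},
    {"dx": 0.44, "dy": 0.302, "dz": 0.06, "wx": 0, "wy": 0, "wz": -14.2},
    {"dx": 0.44, "dy": 0.302, "dz": 0.06, "wx": 0, "wy": 0, "wz": -14.2},
    {"dx": 0.44, "dy": 0.302, "dz": 0.06, "wx": 0, "wy": 0, "wz": -14.2},
    {"dx": 0.44, "dy": 0.302, "dz": 0.06, "wx": 0, "wy": 0, "wz": -14.2},
    {"dx": 0.44, "dy": 0.302, "dz": 0.06, "wx": 0, "wy": 0, "wz": -14.2},
    {"dx": 0.44, "dy": 0.302, "dz": 0.06, "wx": 0, "wy": 0, "wz": -14.2},
    {"dx": 0.44, "dy": 0.302, "dz": 0.06, "wx": 0, "wy": 0, "wz": -14.2},
  ],
  gripper=1.0,
)

```text
time_s: 1.8
tcp_pos: [0.5225, 0.1573, 0.1628]
ee_rot: [[0.996, -0.093, 0.0], [-0.093, -0.996, 0.0], [0.0, -0.0, -1.0]]
wrist_force: [0.4, 0.9, -0.0]
gripper_width: 0.999
```

```bash
python3 - <<'E'
from go import *
s=cams.capture("side");crop(s,170,100,390,275,3.6,"pics/s2.png")
delta([.523,.155,.041],-5.48)
E
```

```text
t 1.85 tcp [0.5226 0.1572 0.1628] F [-0.0601 -0.3509 -0.8087] w 1.0022160919061205
d mm [  0.5913   2.2197 121.8176] w [-0.0177 -0.0189  0.1412]
```

View pics/s2.png

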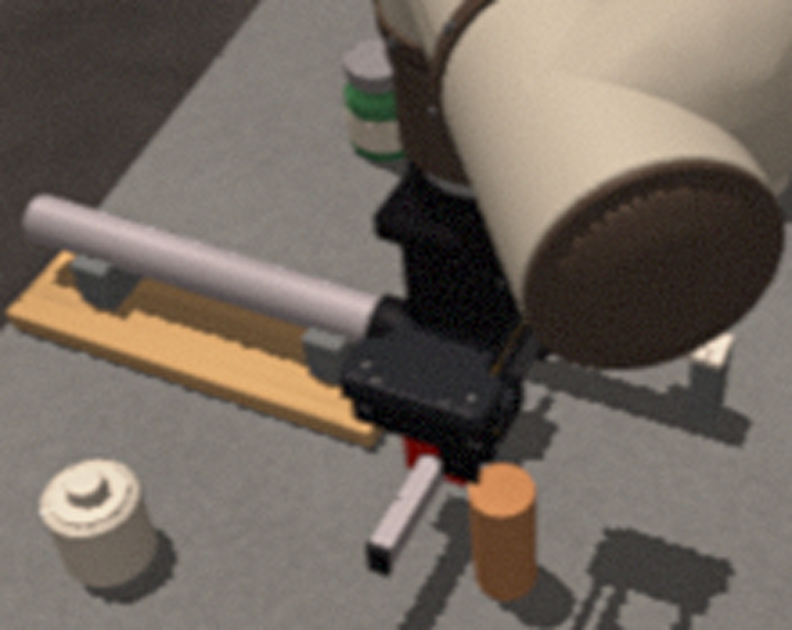

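The side view shows the gripper above and around the post, which is clear at crop (503,530). Now I'll descend and close.

Call:
drive_tool(
  deltas=[
    {"dx": 0.0005, "dy": 0.001, "dz": 0.04, "wx": 0, "wy": 0, "wz": 0},
    {"dx": 0.0005, "dy": 0.001, "dz": 0.08, "wx": 0, "wy": 0, "wz": 0},
    {"dx": 0.0005, "dy": 0.001, "dz": 0.11, "wx": 0, "wy": 0, "wz": 0},
    {"dx": 0.0005, "dy": 0.001, "dz": 0.122, "wx": 0, "wy": 0, "wz": 0},
    {"dx": 0.0005, "dy": 0.001, "dz": 0.122, "wx": 0, "wy": 0, "wz": 0},
    {"dx": 0.0005, "dy": 0.001, "dz": 0.122, "wx": 0, "wy": 0, "wz": 0},
  ],
  gripper=1.0,
)

```text
time_s: 2.45
tcp_pos: [0.5244, 0.1561, 0.0418]
ee_rot: [[0.996, -0.094, 0.002], [-0.094, -0.996, 0.001], [0.002, -0.001, -1.0]]
wrist_force: [0.0, -0.2, 0.0]
gripper_width: 1.0
```

Call:
drive_tool(
  deltas=[
    {"dx": 0, "dy": 0, "dz": 0, "wx": 0, "wy": 0, "wz": 0},
    {"dx": 0, "dy": 0, "dz": 0, "wx": 0, "wy": 0, "wz": 0},
    {"dx": 0, "dy": 0, "dz": 0, "wx": 0, "wy": 0, "wz": 0},
    {"dx": 0, "dy": 0, "dz": 0, "wx": 0, "wy": 0, "wz": 0},
    {"dx": 0, "dy": 0, "dz": 0, "wx": 0, "wy": 0, "wz": 0},
    {"dx": 0, "dy": 0, "dz": 0, "wx": 0, "wy": 0, "wz": 0},
    {"dx": 0, "dy": 0, "dz": 0, "wx": 0, "wy": 0, "wz": 0},
    {"dx": 0, "dy": 0, "dz": 0, "wx": 0, "wy": 0, "wz": 0},
  ],
  gripper=0.35,
)

```text
time_s: 3.25
tcp_pos: [0.5235, 0.1554, 0.0406]
ee_rot: [[0.996, -0.095, 0.0], [-0.095, -0.996, 0.0], [0.0, -0.0, -1.0]]
wrist_force: [0.7, 0.2, 0.4]
gripper_width: 0.453
```

```bash
python3 - <<'E'
from go import *
s=cams.capture("side");crop(s,170,100,390,275,3.6,"pics/s3.png")
delta([.476,.370,.12],-5.48)
E
```

```text
t 3.3 tcp [0.5235 0.1554 0.0406] F [-0.4597  0.5721  0.6582] w 0.45345962191569017
d mm [ -67.5726 -209.1603  -79.4105] w [-0.0089 -0.0137  0.0447]
```

View pics/s3.png

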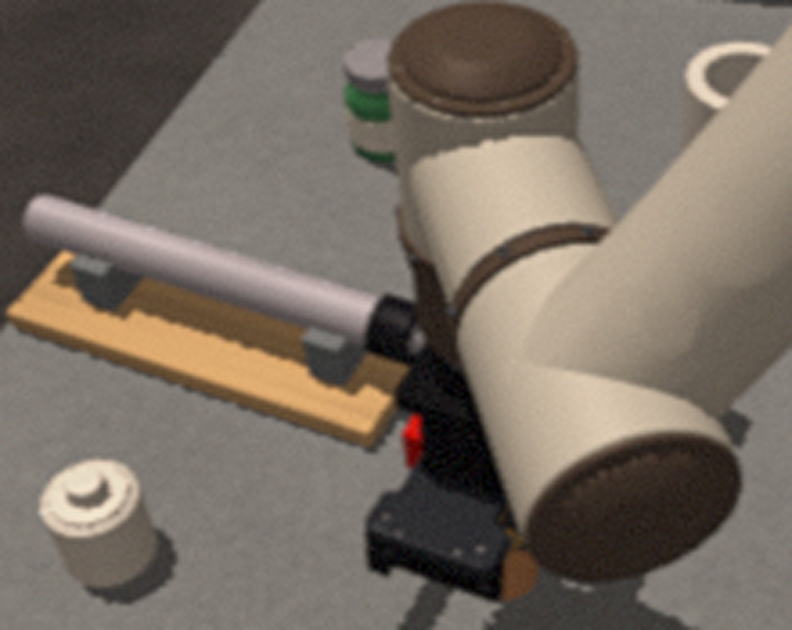

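The post is gripped (opening 0.453, about 39.5 mm). I'll lift it, carry it to the tray and check there.

Call:
drive_tool(
  deltas=[
    {"dx": 0, "dy": 0, "dz": -0.02, "wx": 0, "wy": 0, "wz": 0},
    {"dx": 0, "dy": 0, "dz": -0.05, "wx": 0, "wy": 0, "wz": 0},
    {"dx": 0, "dy": 0, "dz": -0.075, "wx": 0, "wy": 0, "wz": 0},
    {"dx": -0.015, "dy": -0.04, "dz": -0.08, "wx": 0, "wy": 0, "wz": 0},
    {"dx": -0.025, "dy": -0.08, "dz": -0.08, "wx": 0, "wy": 0, "wz": 0},
    {"dx": -0.038, "dy": -0.12, "dz": -0.08, "wx": 0, "wy": 0, "wz": 0},
    {"dx": -0.05, "dy": -0.16, "dz": -0.08, "wx": 0, "wy": 0, "wz": 0},
    {"dx": -0.062, "dy": -0.19, "dz": -0.08, "wx": 0, "wy": 0, "wz": 0},
    {"dx": -0.067, "dy": -0.209, "dz": -0.08, "wx": 0, "wy": 0, "wz": 0},
    {"dx": -0.067, "dy": -0.209, "dz": -0.08, "wx": 0, "wy": 0, "wz": 0},
    {"dx": -0.067, "dy": -0.209, "dz": -0.08, "wx": 0, "wy": 0, "wz": 0},
    {"dx": -0.067, "dy": -0.209, "dz": -0.08, "wx": 0, "wy": 0, "wz": 0},
  ],
  gripper=0.35,
)

```text
time_s: 4.5
tcp_pos: [0.4765, 0.3683, 0.1202]
ee_rot: [[0.995, -0.096, -0.001], [-0.096, -0.995, -0.001], [-0.001, 0.001, -1.0]]
wrist_force: [-0.1, -0.3, -3.0]
gripper_width: 0.457
```

```bash
python3 - <<'E'
from go import *
s=cams.capture("side");crop(s,230,200,430,400,3,"pics/s4.png")
t=cams.capture("top");crop(t,150,130,370,260,3.6,"pics/t4.png")
delta([.476,.370,.048],-5.48)
E
```

```text
t 4.6 tcp [0.4767 0.3684 0.1205] F [ 0.079   0.3115 -2.72  ] w 0.45469993803474873
d mm [-0.8632 -1.5874 72.4842] w [ 0.031   0.0219 -0.0531]
```

View pics/s4.png

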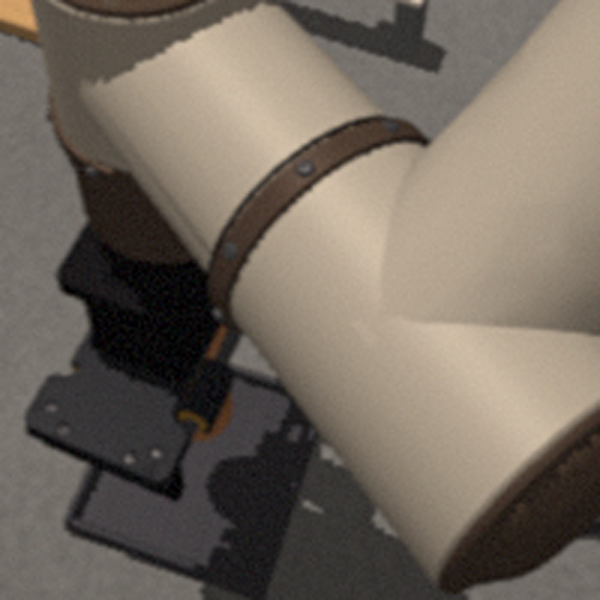

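View pics/t4.png

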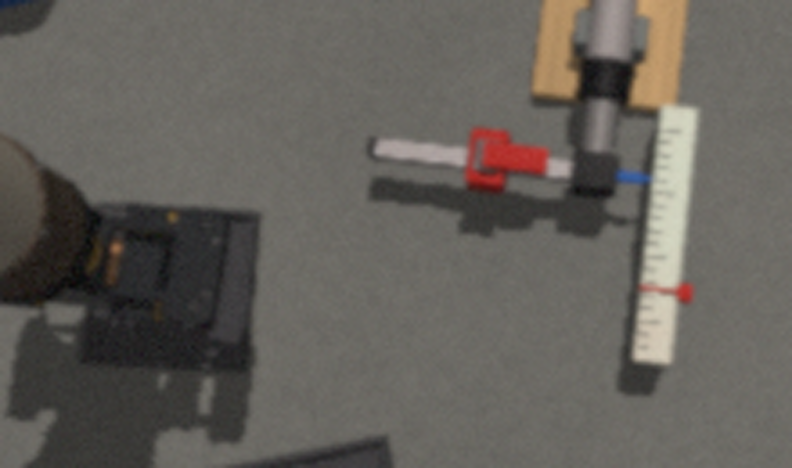

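The post is held (−2.9 N) over the tray, and the tray area is clear. I'll lower it gently.

Call:
drive_tool(
  deltas=[
    {"dx": 0, "dy": -0.001, "dz": 0.03, "wx": 0, "wy": 0, "wz": 0},
    {"dx": 0, "dy": -0.001, "dz": 0.055, "wx": 0, "wy": 0, "wz": 0},
    {"dx": 0, "dy": -0.001, "dz": 0.065, "wx": 0, "wy": 0, "wz": 0},
    {"dx": 0, "dy": -0.001, "dz": 0.07, "wx": 0, "wy": 0, "wz": 0},
    {"dx": 0, "dy": -0.001, "dz": 0.073, "wx": 0, "wy": 0, "wz": 0},
    {"dx": 0, "dy": -0.001, "dz": 0.0745, "wx": 0, "wy": 0, "wz": 0},
    {"dx": 0, "dy": -0.001, "dz": 0.0745, "wx": 0, "wy": 0, "wz": 0},
    {"dx": 0, "dy": -0.001, "dz": 0.0745, "wx": 0, "wy": 0, "wz": 0},
    {"dx": 0, "dy": -0.001, "dz": 0.0745, "wx": 0, "wy": 0, "wz": 0},
  ],
  gripper=0.35,
)

```text
time_s: 5.5
tcp_pos: [0.4767, 0.371, 0.0467]
ee_rot: [[0.996, -0.095, 0.001], [-0.095, -0.996, 0.001], [0.001, -0.001, -1.0]]
wrist_force: [0.2, -0.3, -1.3]
gripper_width: 0.452
```

Call:
drive_tool(
  deltas=[
    {"dx": 0, "dy": 0, "dz": 0.001, "wx": 0, "wy": 0, "wz": 0},
    {"dx": 0, "dy": 0, "dz": 0.001, "wx": 0, "wy": 0, "wz": 0},
    {"dx": 0, "dy": 0, "dz": 0.001, "wx": 0, "wy": 0, "wz": 0},
  ],
  gripper=0.35,
)

```text
time_s: 5.8
tcp_pos: [0.4768, 0.371, 0.0456]
ee_rot: [[0.996, -0.095, 0.001], [-0.095, -0.996, 0.001], [0.001, -0.001, -1.0]]
wrist_force: [-0.7, 0.9, 0.6]
gripper_width: 0.454
```

Contact with the tray floor is felt. I'll release and rise.

Call:
drive_tool(
  deltas=[
    {"dx": 0, "dy": 0, "dz": 0, "wx": 0, "wy": 0, "wz": 0},
    {"dx": 0, "dy": 0, "dz": 0, "wx": 0, "wy": 0, "wz": 0},
    {"dx": 0, "dy": 0, "dz": 0, "wx": 0, "wy": 0, "wz": 0},
    {"dx": 0, "dy": 0, "dz": 0, "wx": 0, "wy": 0, "wz": 0},
    {"dx": 0, "dy": 0, "dz": 0, "wx": 0, "wy": 0, "wz": 0},
    {"dx": 0, "dy": 0, "dz": 0, "wx": 0, "wy": 0, "wz": 0},
    {"dx": 0, "dy": 0, "dz": -0.03, "wx": 0, "wy": 0, "wz": 0},
    {"dx": 0, "dy": 0, "dz": -0.07, "wx": 0, "wy": 0, "wz": 0},
    {"dx": 0, "dy": 0, "dz": -0.11, "wx": 0, "wy": 0, "wz": 0},
    {"dx": 0, "dy": 0, "dz": -0.12, "wx": 0, "wy": 0, "wz": 0},
    {"dx": 0, "dy": 0, "dz": -0.12, "wx": 0, "wy": 0, "wz": 0},
  ],
  gripper=1.0,
)

```text
time_s: 6.9
tcp_pos: [0.4772, 0.3715, 0.1673]
ee_rot: [[0.995, -0.095, 0.003], [-0.095, -0.995, 0.004], [0.003, -0.004, -1.0]]
wrist_force: [0.7, -0.1, -1.0]
gripper_width: 1.004
```

```bash
python3 - <<'E'
from go import *
g=leg(0,.142,0)
print(g); delta([g[0],g[1],.15],-95.48)
print([proj("top",leg(0,y,.083)) for y in(.07,.1)],[proj("side",leg(0,y,.083)) for y in(.07,.1)], [proj("top",leg(0,y,.07)) for y in(.07,.1)])
E
```

```text
[0.5835 0.1733 0.    ]
t 6.9 tcp [0.4772 0.3715 0.1673] F [ 0.7491 -0.086  -1.002 ] w 1.0040987879879522
d mm [124.5454 187.3735  16.8742] w [-0.3064  0.0704 90.0405]
[array([289.6368, 173.3621]), array([278.8017, 172.0663])] [array([294.7422, 213.6104]), array([288.8952, 223.1186])] [array([289.8552, 174.3414]), array([279.1568, 173.0621])]
```

Call:
drive_tool(
  deltas=[
    {"dx": 0.1245, "dy": 0.187, "dz": 0.005, "wx": 0, "wy": 0, "wz": 90},
    {"dx": 0.1245, "dy": 0.187, "dz": 0.005, "wx": 0, "wy": 0, "wz": 90},
    {"dx": 0.1245, "dy": 0.187, "dz": 0.005, "wx": 0, "wy": 0, "wz": 90},
    {"dx": 0.1245, "dy": 0.187, "dz": 0.005, "wx": 0, "wy": 0, "wz": 90},
    {"dx": 0.1245, "dy": 0.187, "dz": 0.005, "wx": 0, "wy": 0, "wz": 90},
    {"dx": 0.1245, "dy": 0.187, "dz": 0.005, "wx": 0, "wy": 0, "wz": 90},
    {"dx": 0.1245, "dy": 0.187, "dz": 0.005, "wx": 0, "wy": 0, "wz": 90},
    {"dx": 0.1245, "dy": 0.187, "dz": 0.005, "wx": 0, "wy": 0, "wz": 90},
    {"dx": 0.1245, "dy": 0.187, "dz": 0.005, "wx": 0, "wy": 0, "wz": 90},
    {"dx": 0.1245, "dy": 0.187, "dz": 0.005, "wx": 0, "wy": 0, "wz": 90},
    {"dx": 0.1245, "dy": 0.187, "dz": 0.005, "wx": 0, "wy": 0, "wz": 90},
    {"dx": 0.1245, "dy": 0.187, "dz": 0.005, "wx": 0, "wy": 0, "wz": 90},
    {"dx": 0.1245, "dy": 0.187, "dz": 0.005, "wx": 0, "wy": 0, "wz": 90},
    {"dx": 0.1245, "dy": 0.187, "dz": 0.005, "wx": 0, "wy": 0, "wz": 90},
    {"dx": 0.1245, "dy": 0.187, "dz": 0.005, "wx": 0, "wy": 0, "wz": 90},
  ],
  gripper=0.5,
)

```text
time_s: 8.4
tcp_pos: [0.5826, 0.1727, 0.1597]
ee_rot: [[-0.094, -0.996, -0.001], [-0.996, 0.094, -0.0], [0.0, 0.001, -1.0]]
wrist_force: [0.2, 0.5, -1.0]
gripper_width: 0.506
```

```bash
python3 - <<'E'
from go import *
s=cams.capture("side");crop(s,170,140,390,400,2.3,"pics/s5.png")
t=cams.capture("top");crop(t,150,100,370,260,3.6,"pics/t5.png")
g=leg(0,.142,0)
delta([g[0],g[1],.043],-95.48)
E
```

```text
t 8.5 tcp [0.5827 0.1727 0.16  ] F [ 0.4259 -0.061  -1.007 ] w 0.4978277157020306
d mm [ -0.6026  -0.7242 116.9823] w [0.0032 0.0011 0.0638]
```

View pics/s5.png

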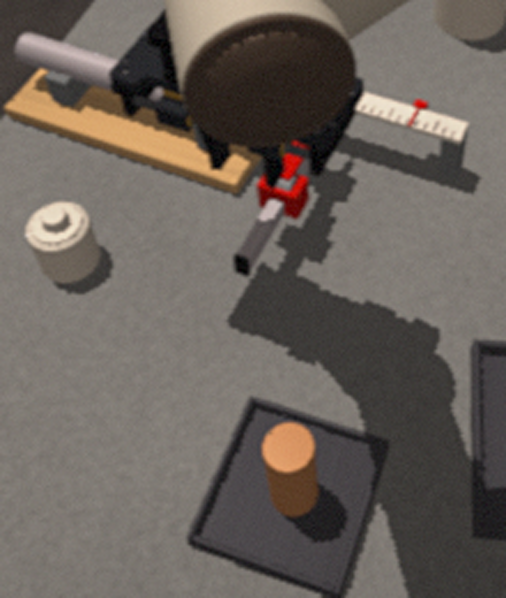

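View pics/t5.png

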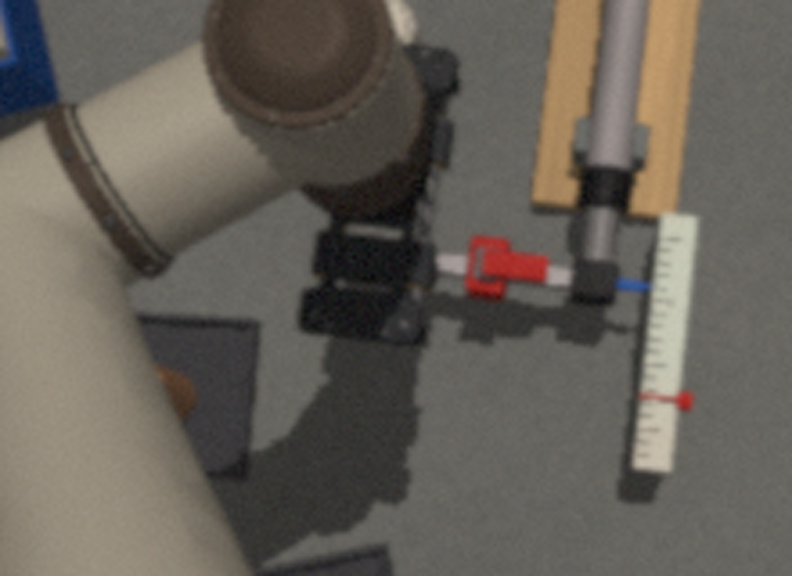

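The post stands upright in the middle of the small tray. In the top crop the pointer (650,286) and mark (642,398) are both unobstructed. I'll descend onto the bar.

Call:
drive_tool(
  deltas=[
    {"dx": -0.0005, "dy": -0.001, "dz": 0.03, "wx": 0, "wy": 0, "wz": 0},
    {"dx": -0.0005, "dy": -0.001, "dz": 0.06, "wx": 0, "wy": 0, "wz": 0},
    {"dx": -0.0005, "dy": -0.001, "dz": 0.085, "wx": 0, "wy": 0, "wz": 0},
    {"dx": -0.0005, "dy": -0.001, "dz": 0.105, "wx": 0, "wy": 0, "wz": 0},
    {"dx": -0.0005, "dy": -0.001, "dz": 0.116, "wx": 0, "wy": 0, "wz": 0},
    {"dx": -0.0005, "dy": -0.001, "dz": 0.116, "wx": 0, "wy": 0, "wz": 0},
    {"dx": -0.0005, "dy": -0.001, "dz": 0.116, "wx": 0, "wy": 0, "wz": 0},
  ],
  gripper=0.5,
)

```text
time_s: 9.2
tcp_pos: [0.5845, 0.1734, 0.0448]
ee_rot: [[-0.094, -0.996, 0.001], [-0.996, 0.094, 0.0], [-0.001, -0.001, -1.0]]
wrist_force: [-0.0, 0.9, 0.6]
gripper_width: 0.497
```

```bash
python3 - <<'E'
from go import *
g=leg(0,.142,0)
delta([g[0],g[1],.043],-95.48)
t=cams.capture("top");crop(t,230,130,370,260,4.5,"pics/t6.png")
E
```

```text
t 9.2 tcp [0.5845 0.1734 0.0448] F [-0.0217  0.934   0.5966] w 0.4970462740556873
d mm [0.2577 0.9628 1.8316] w [-0.075   0.0294  0.067 ]
```

View pics/t6.png

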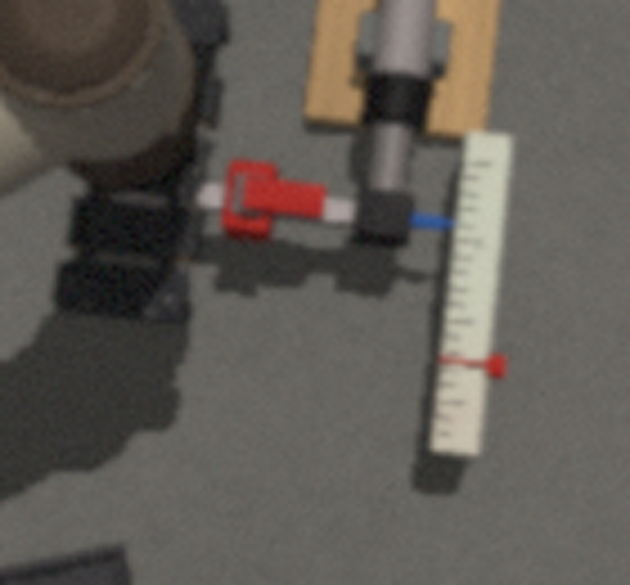

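Call:
drive_tool(
  deltas=[
    {"dx": 0, "dy": 0, "dz": 0.001, "wx": 0, "wy": 0, "wz": 0},
    {"dx": 0, "dy": 0, "dz": 0.001, "wx": 0, "wy": 0, "wz": 0},
    {"dx": 0, "dy": 0, "dz": 0.001, "wx": 0, "wy": 0, "wz": 0},
    {"dx": 0, "dy": 0, "dz": 0.001, "wx": 0, "wy": 0, "wz": 0},
    {"dx": 0, "dy": 0, "dz": 0.001, "wx": 0, "wy": 0, "wz": 0},
    {"dx": 0, "dy": 0, "dz": 0.001, "wx": 0, "wy": 0, "wz": 0},
    {"dx": 0, "dy": 0, "dz": 0.001, "wx": 0, "wy": 0, "wz": 0},
  ],
  gripper=0.1,
)

```text
time_s: 9.95
tcp_pos: [0.5817, 0.173, 0.043]
ee_rot: [[-0.095, -0.995, -0.004], [-0.995, 0.095, -0.001], [0.001, 0.004, -1.0]]
wrist_force: [-6.1, 1.0, 2.8]
gripper_width: 0.157
```

```bash
cat > pm.py <<'E'
from meas import *
from geo import *
def line_mark(t):
    R=t[...,0].astype(int)-(t[...,1].astype(int)+t[...,2])/2
    pts=[]
    for u in range(329,336):
        c=R[205:218,u].clip(10)-10
        if c.max()>15: pts.append(onz("top",(u,(c*np.arange(205,218)).sum()/c.sum()),.0695))
    P=np.array(pts)-L; return np.median(P@ex)
def pointer(t):
    T=t.astype(int);B=T[...,2]-(T[...,0]+T[...,1])/2
    pts=[]
    b=B[165:222,300:336].clip(25)-25
    for u in range(36):
        if b[:,u].max()>20: pts.append(onz("top",(300+u,(b[:,u]*np.arange(165,222)).sum()/b[:,u].sum()),.07))
    P=np.array(pts)-L; return np.median(P@ex),P@ex,P@ey
def report(n=3):
    a=[];b=[]
    for i in range(n):
        t=cams.capture("top");a.append(line_mark(t));p=pointer(t);b.append(p[0])
    print("mark x mm",np.array(a)*1e3,"pointer x mm",np.array(b)*1e3,"y",p[2][[0,-1]]*1e3,"diff",(np.mean(b)-np.mean(a))*1e3);return t
E
python3 - <<'E'
from pm import *
report(2); s=r.sense();print(s["tcp_pos"],s["wrist_force"],s["gripper_width"])
E
```

```text
mark x mm [-87.0609 -87.4424] pointer x mm [-0.6886 -0.5246] y [-17.5251 -39.9268] diff 86.64507294139452
[0.5817 0.173  0.043 ] [-5.7796  2.2245  3.8806] 0.15628858953594774
```

The grip is on the bar (opening 0.157), with the mark about 86.6 mm from the pointer. I'll loosen to a slight play so the far finger draws the bar, and pull most of the way.

Call:
drive_tool(
  deltas=[
    {"dx": 0, "dy": 0.002, "dz": 0, "wx": 0, "wy": 0, "wz": 0},
    {"dx": 0, "dy": 0.003, "dz": 0, "wx": 0, "wy": 0, "wz": 0},
    {"dx": 0, "dy": 0.005, "dz": 0, "wx": 0, "wy": 0, "wz": 0},
    {"dx": 0, "dy": 0.012, "dz": 0, "wx": 0, "wy": 0, "wz": 0},
    {"dx": 0, "dy": 0.022, "dz": 0, "wx": 0, "wy": 0, "wz": 0},
    {"dx": 0, "dy": 0.032, "dz": 0, "wx": 0, "wy": 0, "wz": 0},
    {"dx": 0, "dy": 0.042, "dz": 0, "wx": 0, "wy": 0, "wz": 0},
    {"dx": 0, "dy": 0.052, "dz": 0, "wx": 0, "wy": 0, "wz": 0},
    {"dx": 0, "dy": 0.062, "dz": 0, "wx": 0, "wy": 0, "wz": 0},
    {"dx": 0, "dy": 0.072, "dz": 0, "wx": 0, "wy": 0, "wz": 0},
    {"dx": 0, "dy": 0.08, "dz": 0, "wx": 0, "wy": 0, "wz": 0},
    {"dx": 0, "dy": 0.084, "dz": 0, "wx": 0, "wy": 0, "wz": 0},
    {"dx": 0, "dy": 0.085, "dz": 0, "wx": 0, "wy": 0, "wz": 0},
    {"dx": 0, "dy": 0.085, "dz": 0, "wx": 0, "wy": 0, "wz": 0},
    {"dx": 0, "dy": 0.085, "dz": 0, "wx": 0, "wy": 0, "wz": 0},
  ],
  gripper=0.172,
)

```text
time_s: 11.55
tcp_pos: [0.5, 0.1813, 0.0433]
ee_rot: [[-0.095, -0.996, 0.002], [-0.996, 0.095, 0.001], [-0.001, -0.002, -1.0]]
wrist_force: [4.5, -2.2, -2.4]
gripper_width: 0.171
```

```bash
python3 - <<'E'
from pm import *
t=report(2); s=r.sense();print(s["time_s"],s["tcp_pos"],s["wrist_force"],s["gripper_width"])
print((np.array(s["tcp_pos"])-L)@np.c_[ex,ey])
crop(t,230,130,370,260,4.5,"pics/t7.png")
E
```

```text
mark x mm [-87.1692 -87.3042] pointer x mm [-82.1577 -82.1831] y [-18.5542 -40.6915] diff 5.0662830660755525
11.65 [0.5001 0.1813 0.0432] [ 5.9611 -2.2946 -2.6483] 0.17002258194343214
[-0.0838  0.142 ]
```

View pics/t7.png

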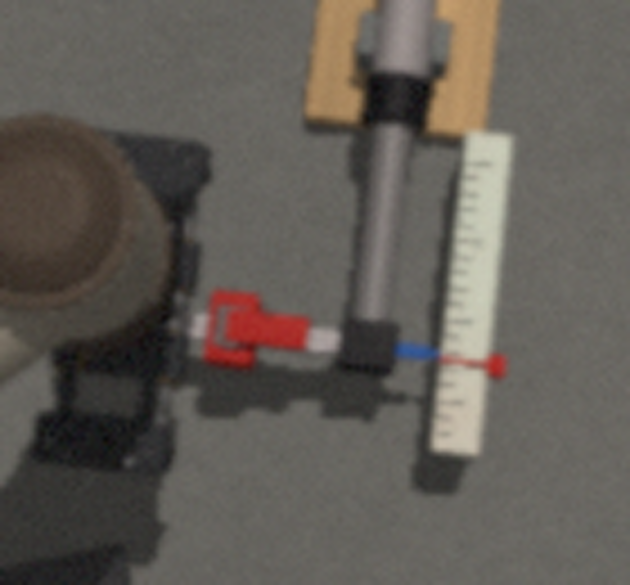

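```bash
python3 - <<'E'
from pm import *
t=cams.capture("top");s=cams.capture("side")
a=cv2.resize(t[195:225,305:350],None,fx=14,fy=14,interpolation=cv2.INTER_NEAREST)
b=cv2.resize(s[170:210,320:370],None,fx=14,fy=14,interpolation=cv2.INTER_NEAREST)
cv2.imwrite("pics/t8.png",a[...,::-1]);cv2.imwrite("pics/s8.png",b[...,::-1])
p=pointer(t);print(p[1]*1e3,p[2]*1e3)
R=t[...,0].astype(int)-(t[...,1].astype(int)+t[...,2])/2
for u in range(327,343):
    c=R[205:218,u].clip(10)-10
    if c.max()>10:
        q=onz("top",(u,(c*np.arange(205,218)).sum()/c.sum()),.0695)-L;print(u,q@ex*1e3,q@ey*1e3,c.max())
E
```

```text
[-82.5042 -82.2966 -81.9972 -82.1929 -82.3738 -82.4995 -82.1178 -81.8384
 -81.9341] [-18.5554 -21.306  -24.0463 -26.8439 -29.6397 -32.4291 -35.1609 -37.9047
 -40.6911]
327 -91.00821738606354 -44.51462324601864 13.0
328 -88.10751132260494 -46.96307942741832 33.5
329 -87.79208729987187 -49.70265172638824 42.0
330 -87.1348823279183 -52.40455057023487 41.0
331 -87.70660939969441 -55.243325036225194 41.0
332 -87.85056501607237 -58.034490256366766 46.5
333 -86.97651798934452 -60.713596555289776 47.5
334 -87.820610694306 -63.581924162454285 45.5
335 -87.9724403862594 -66.37403900454662 41.5
336 -87.14169144072918 -69.05916830939833 45.0
337 -85.7831274878989 -71.68781771707312 57.5
338 -85.27456718851774 -74.40951129972908 89.0
339 -85.03668257408245 -77.16085634811998 111.5
340 -84.89622345725157 -79.92294463787006 116.0
341 -84.61321439759688 -82.67001531355601 98.0
342 -83.91946573831373 -85.37368844584357 46.5
```

View pics/t8.png

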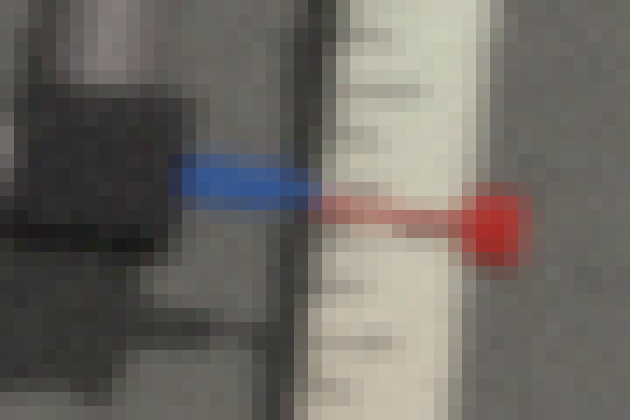

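View pics/s8.png

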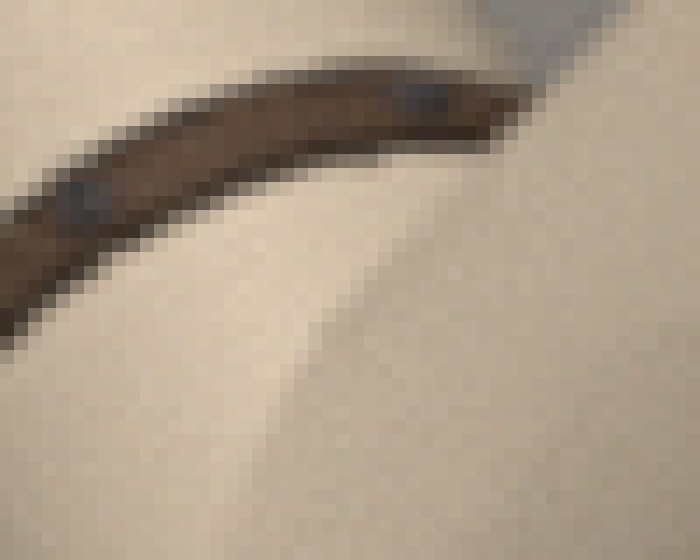

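The top view shows the pointer tip at crop (315,190) and the mark's inner end at (320,205), so the pointer is a few mm short. The centroids say 5 mm and the tip says about 3 mm. The side view is hidden by the arm. I'll draw on 3.5 mm and compare again.

Call:
drive_tool(
  deltas=[
    {"dx": 0, "dy": 0.001, "dz": 0, "wx": 0, "wy": 0, "wz": 0},
    {"dx": 0, "dy": 0.002, "dz": 0, "wx": 0, "wy": 0, "wz": 0},
    {"dx": 0, "dy": 0.003, "dz": 0, "wx": 0, "wy": 0, "wz": 0},
    {"dx": 0, "dy": 0.0035, "dz": 0, "wx": 0, "wy": 0, "wz": 0},
    {"dx": 0, "dy": 0.0035, "dz": 0, "wx": 0, "wy": 0, "wz": 0},
    {"dx": 0, "dy": 0.0035, "dz": 0, "wx": 0, "wy": 0, "wz": 0},
  ],
  gripper=0.172,
)

```text
time_s: 12.35
tcp_pos: [0.4968, 0.1817, 0.0432]
ee_rot: [[-0.095, -0.996, 0.002], [-0.996, 0.095, 0.001], [-0.001, -0.002, -1.0]]
wrist_force: [5.5, -1.3, -3.2]
gripper_width: 0.173
```

```bash
cat > look.py <<'E'
from pm import *
import sys
fs=[cams.capture("top").astype(float) for _ in range(4)];t=np.mean(fs,0)
a=cv2.resize(np.rint(t).astype(np.uint8)[195:225,305:350],None,fx=14,fy=14,interpolation=cv2.INTER_NEAREST);cv2.imwrite(sys.argv[1],a[...,::-1])
B=t[...,2]-(t[...,0]+t[...,1])/2;R=t[...,0]-(t[...,1]+t[...,2])/2
def cen(I,u,bg):
    c=I[200:222,u];c=c-np.median(c);k=int(c.argmax());j=np.arange(max(k-3,0),min(k+4,22));w=c[j].clip(0);return 200+(w*j).sum()/w.sum(),c.max()
for u in range(317,328):
    v,m=cen(B,u,0); q=onz("top",(u,v),.07)-L; print("P",u,round(v,2),round(m),q@ex*1e3,q@ey*1e3)
for u in range(328,337):
    v,m=cen(R,u,0); q=onz("top",(u,v),.07)-L; print("M",u,round(v,2),round(m),q@ex*1e3,q@ey*1e3)
s=r.sense();print(s["time_s"],s["tcp_pos"],s["wrist_force"],s["gripper_width"],(np.array(s["tcp_pos"])-L)@np.c_[ex,ey]*1e3)
E
python3 look.py pics/t9.png
```

```text
P 317 208.2 29 -85.29568144047403 -16.10596330055951
P 318 208.33 63 -85.32831258262823 -18.88318214404436
P 319 208.48 76 -85.41352421725126 -21.666559434273715
P 320 208.65 79 -85.54526948611753 -24.45533500036202
P 321 208.76 81 -85.54259119317528 -27.22866636394998
P 322 208.84 83 -85.43162148094537 -29.989706324639876
P 323 208.98 81 -85.49092630219671 -32.77036082791894
P 324 209.14 75 -85.59333413336103 -35.55596988439267
P 325 209.2 66 -85.43948563251837 -38.31257369616137
P 326 209.19 49 -85.08442259386386 -41.04669257086762
P 327 209.22 19 -84.84329386415173 -43.79401233153298
M 328 209.39 29 -84.96889429907411 -46.582726158298165
M 329 209.45 37 -84.82347002401295 -49.341177520106314
M 330 209.6 35 -84.88826361353786 -52.12323814261776
M 331 209.69 36 -84.82683128114775 -54.89135533825094
M 332 209.77 41 -84.71322087643358 -57.65386049629478
M 333 209.97 43 -84.92786604055783 -60.45268866754573
M 334 210.16 43 -85.13104476047036 -63.250190062409146
M 335 210.26 39 -85.07664278186026 -66.01948710973727
M 336 210.33 39 -84.93679390271767 -68.77962836695363
12.55 [0.4968 0.1816 0.0432] [ 5.329  -2.5119 -3.1305] 0.17266932091011644 [-87.1387 142.0367]
```

View pics/t9.png

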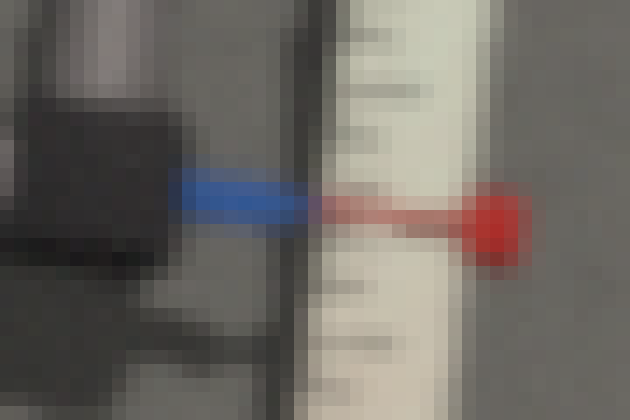

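With a better centroid the mark is at −84.9 and the pointer at −85.4 mm, so they are level within 0.5 mm. In the crop the blue runs straight into the red line at (315,205). Now I'll slide along the bar towards the leg in two stages.

Call:
drive_tool(
  deltas=[
    {"dx": 0.004, "dy": 0, "dz": 0, "wx": 0, "wy": 0, "wz": 0},
    {"dx": 0.008, "dy": 0, "dz": 0, "wx": 0, "wy": 0, "wz": 0},
    {"dx": 0.012, "dy": 0, "dz": 0, "wx": 0, "wy": 0, "wz": 0},
    {"dx": 0.016, "dy": 0, "dz": 0, "wx": 0, "wy": 0, "wz": 0},
    {"dx": 0.02, "dy": 0, "dz": 0, "wx": 0, "wy": 0, "wz": 0},
    {"dx": 0.024, "dy": 0, "dz": 0, "wx": 0, "wy": 0, "wz": 0},
    {"dx": 0.028, "dy": 0, "dz": 0, "wx": 0, "wy": 0, "wz": 0},
    {"dx": 0.032, "dy": 0, "dz": 0, "wx": 0, "wy": 0, "wz": 0},
    {"dx": 0.036, "dy": 0, "dz": 0, "wx": 0, "wy": 0, "wz": 0},
    {"dx": 0.04, "dy": 0, "dz": 0, "wx": 0, "wy": 0, "wz": 0},
    {"dx": 0.044, "dy": 0, "dz": 0, "wx": 0, "wy": 0, "wz": 0},
    {"dx": 0.048, "dy": 0, "dz": 0, "wx": 0, "wy": 0, "wz": 0},
    {"dx": 0.05, "dy": 0, "dz": 0, "wx": 0, "wy": 0, "wz": 0},
    {"dx": 0.05, "dy": 0, "dz": 0, "wx": 0, "wy": 0, "wz": 0},
  ],
  gripper=0.172,
)

```text
time_s: 13.95
tcp_pos: [0.4954, 0.1352, 0.0448]
ee_rot: [[-0.093, -0.996, 0.011], [-0.996, 0.093, 0.007], [-0.007, -0.01, -1.0]]
wrist_force: [7.0, 5.0, -2.0]
gripper_width: 0.167
```

```bash
python3 look.py pics/t10.png; python3 - <<'E'
from h import *
t=cams.capture("top");crop(t,230,130,370,260,4.5,"pics/t10b.png")
E
```

```text
P 317 207.46 27 -83.2590080773189 -15.868748818298458
P 318 207.47 60 -82.95606498201161 -18.607832451496815
P 319 207.5 74 -82.70618388164172 -21.353398935738685
P 320 207.59 79 -82.63796283755572 -24.120208132152367
P 321 207.69 80 -82.58463483900337 -26.88888531080806
P 322 207.8 82 -82.558266653774 -29.66079387312306
P 323 207.91 80 -82.55059748620599 -32.434959139796824
P 324 207.98 76 -82.39806662950159 -35.19276686644935
P 325 208.07 68 -82.32132309021905 -37.959383685030524
P 326 208.09 54 -82.03832877993462 -40.70288543300862
P 327 207.74 31 -80.75991541300317 -43.33476390673739
M 328 209.65 31 -85.67879338183509 -46.66228263166684
M 329 209.5 36 -84.93921531289755 -49.35410242909187
M 330 209.58 35 -84.84890271985194 -52.11885860017584
M 331 209.71 35 -84.8651541667606 -54.89560403687266
M 332 209.78 40 -84.74338626381778 -57.65719272528166
M 333 209.97 43 -84.94294695795514 -60.454348545407434
M 334 210.15 42 -85.0988509215982 -63.2466595497913
M 335 210.27 37 -85.1162091838247 -66.02381027998308
M 336 210.36 39 -85.03581839145369 -68.79040847888213
14.15 [0.4954 0.1352 0.0448] [ 6.552   4.596  -1.7384] 0.17034464087117807 [-84.032  95.7  ]
```

View pics/t10b.png

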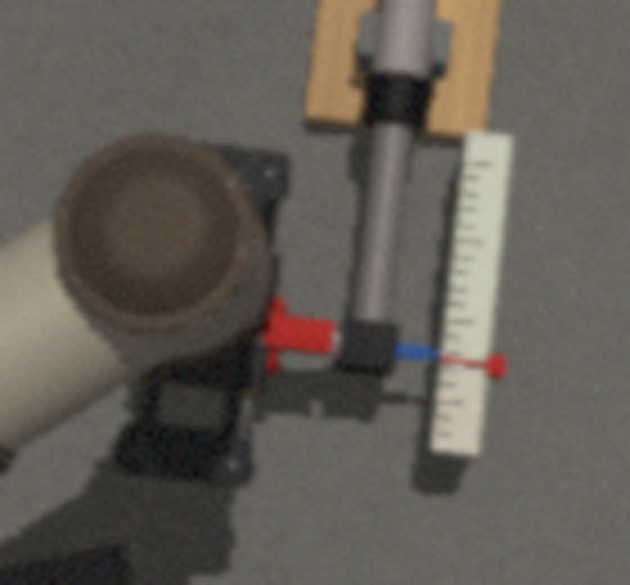

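The leg drifted about 2.6 mm off the mark as the tool met the lever, because the arm is compliant. I'll bring it back first, then go on in small steps with correction.

Call:
drive_tool(
  deltas=[
    {"dx": 0, "dy": 0.0015, "dz": 0, "wx": 0, "wy": 0, "wz": 0},
    {"dx": 0, "dy": 0.003, "dz": 0, "wx": 0, "wy": 0, "wz": 0},
    {"dx": 0, "dy": 0.003, "dz": 0, "wx": 0, "wy": 0, "wz": 0},
    {"dx": 0, "dy": 0.003, "dz": 0, "wx": 0, "wy": 0, "wz": 0},
    {"dx": 0, "dy": 0.003, "dz": 0, "wx": 0, "wy": 0, "wz": 0},
  ],
  gripper=0.172,
)

```text
time_s: 14.7
tcp_pos: [0.4923, 0.1355, 0.0448]
ee_rot: [[-0.093, -0.996, 0.01], [-0.996, 0.093, 0.006], [-0.007, -0.01, -1.0]]
wrist_force: [6.2, 4.6, -0.9]
gripper_width: 0.174
```

```bash
cat > q.py <<'E'
from pm import *
t=np.mean([cams.capture("top").astype(float) for _ in range(3)],0)
B=t[...,2]-(t[...,0]+t[...,1])/2;R=t[...,0]-(t[...,1]+t[...,2])/2
def cen(I,u):
    c=I[200:222,u];c=c-np.median(c);k=int(c.argmax());j=np.arange(max(k-3,0),min(k+4,22));w=c[j].clip(0);return 200+(w*j).sum()/w.sum()
f=lambda I,us:np.median([(onz("top",(u,cen(I,u)),.07)-L)@ex for u in us])*1e3
p,m=f(B,range(319,327)),f(R,range(329,337))
s=r.sense();R3=np.array(s["ee_rot"]);print("pointer",p,"mark",m,"short by",p-m)
print(s["time_s"],s["tcp_pos"],s["wrist_force"],s["gripper_width"],"leg xy",(np.array(s["tcp_pos"])-L)@np.c_[ex,ey]*1e3,"tool z",R3[:,2])
# lever arm tip: red extent along bar top .09
red=(R>45);ys,xs=np.nonzero(red[180:226,240:326]);
P=np.array([onz("top",(240+x,180+y),.088) for x,y in zip(xs,ys)])-L
if len(P):print("red y range mm",np.percentile(P@ey,[1,99])*1e3,"x",np.percentile(P@ex,[1,99])*1e3)
E
python3 q.py
```

```text
pointer -85.6932854628889 mark -84.93498577871611 short by -0.7582996841727834
14.85 [0.4923 0.1355 0.0448] [ 4.8745  5.5361 -1.0407] 0.1747193386380972 leg xy [-87.1606  95.713 ] tool z [ 0.0102  0.0063 -0.9999]
red y range mm [22.2528 63.1754] x [-106.5119  -68.0158]
```

Call:
drive_tool(
  deltas=[
    {"dx": 0.002, "dy": 0, "dz": 0, "wx": 0, "wy": 0, "wz": 0},
    {"dx": 0.004, "dy": 0, "dz": 0, "wx": 0, "wy": 0, "wz": 0},
    {"dx": 0.006, "dy": 0, "dz": 0, "wx": 0, "wy": 0, "wz": 0},
    {"dx": 0.008, "dy": 0, "dz": 0, "wx": 0, "wy": 0, "wz": 0},
    {"dx": 0.01, "dy": 0, "dz": 0, "wx": 0, "wy": 0, "wz": 0},
    {"dx": 0.01, "dy": 0, "dz": 0, "wx": 0, "wy": 0, "wz": 0},
  ],
  gripper=0.172,
)

```text
time_s: 15.45
tcp_pos: [0.4916, 0.1257, 0.0448]
ee_rot: [[-0.093, -0.996, 0.011], [-0.996, 0.093, 0.007], [-0.008, -0.01, -1.0]]
wrist_force: [6.8, 5.3, -1.3]
gripper_width: 0.169
```

```bash
python3 q.py
```

```text
pointer -85.39616755460958 mark -84.91308924549986 short by -0.4830783091097146
15.6 [0.4917 0.1257 0.0448] [ 5.842   5.8895 -0.6223] 0.17089021172133467 leg xy [-86.8691  85.9017] tool z [ 0.0108  0.0065 -0.9999]
red y range mm [11.1865 52.1186] x [-106.7068  -67.0379]
```

Call:
drive_tool(
  deltas=[
    {"dx": 0.002, "dy": 0, "dz": 0, "wx": 0, "wy": 0, "wz": 0},
    {"dx": 0.004, "dy": 0.0001, "dz": 0, "wx": 0, "wy": 0, "wz": 0},
    {"dx": 0.006, "dy": 0.0001, "dz": 0, "wx": 0, "wy": 0, "wz": 0},
    {"dx": 0.008, "dy": 0.0002, "dz": 0, "wx": 0, "wy": 0, "wz": 0},
    {"dx": 0.01, "dy": 0.0002, "dz": 0, "wx": 0, "wy": 0, "wz": 0},
    {"dx": 0.012, "dy": 0.0003, "dz": 0, "wx": 0, "wy": 0, "wz": 0},
    {"dx": 0.014, "dy": 0.0003, "dz": 0, "wx": 0, "wy": 0, "wz": 0},
    {"dx": 0.016, "dy": 0.0004, "dz": 0, "wx": 0, "wy": 0, "wz": 0},
    {"dx": 0.018, "dy": 0.0004, "dz": 0, "wx": 0, "wy": 0, "wz": 0},
    {"dx": 0.018, "dy": 0.0004, "dz": 0, "wx": 0, "wy": 0, "wz": 0},
  ],
  gripper=0.172,
)

```text
time_s: 16.6
tcp_pos: [0.49, 0.1079, 0.0448]
ee_rot: [[-0.093, -0.996, 0.012], [-0.996, 0.093, 0.007], [-0.008, -0.011, -1.0]]
wrist_force: [5.9, 5.7, -2.1]
gripper_width: 0.171
```

```bash
python3 q.py
```

```text
pointer -85.42333593056401 mark -84.851912258382 short by -0.5714236721820072
16.75 [0.4899 0.1079 0.0448] [ 7.5603  5.4799 -2.4828] 0.17163165042139994 leg xy [-86.8917  67.978 ] tool z [ 0.0116  0.0065 -0.9999]
red y range mm [-7.3055 34.5363] x [-104.6121  -71.0955]
```

Call:
drive_tool(
  deltas=[
    {"dx": 0.002, "dy": 0, "dz": 0, "wx": 0, "wy": 0, "wz": 0},
    {"dx": 0.004, "dy": 0.0001, "dz": 0, "wx": 0, "wy": 0, "wz": 0},
    {"dx": 0.006, "dy": 0.0002, "dz": 0, "wx": 0, "wy": 0, "wz": 0},
    {"dx": 0.008, "dy": 0.0002, "dz": 0, "wx": 0, "wy": 0, "wz": 0},
    {"dx": 0.008, "dy": 0.0002, "dz": 0, "wx": 0, "wy": 0, "wz": 0},
  ],
  gripper=0.172,
)

```text
time_s: 17.25
tcp_pos: [0.4906, 0.1022, 0.045]
ee_rot: [[-0.093, -0.996, 0.016], [-0.996, 0.093, 0.01], [-0.012, -0.015, -1.0]]
wrist_force: [7.6, 13.1, -5.5]
gripper_width: 0.169
```

```bash
python3 q.py
```

```text
pointer -84.37401310337523 mark -84.91242229183871 short by 0.5384091884634756
17.4 [0.4906 0.1022 0.045 ] [ 7.6999 13.276  -5.0063] 0.16868337806123224 leg xy [-85.7164  62.3506] tool z [ 0.0155  0.0099 -0.9998]
red y range mm [-12.7143  26.7672] x [-104.2334  -73.3173]
```

```bash
python3 - <<'E'
from pm import *
t=cv2.imread("pics/top0.png")[...,::-1].astype(float)
R=t[...,0]-(t[...,1]+t[...,2])/2
ys,xs=np.nonzero((R>45)[155:195,240:320]);P=np.array([onz("top",(240+x,155+y),.088) for x,y in zip(xs,ys)])-L
k=(P@ex<.03)&(P@ex>-.03);P=P[k];print("red y range mm",np.percentile(P@ey,[1,99])*1e3,"x",np.percentile(P@ex,[1,99])*1e3)
t=cams.capture("top");crop(t,230,130,370,260,4.5,"pics/t11.png");s=cams.capture("side");crop(s,220,130,420,290,3.8,"pics/s11.png")
E
```

```text
red y range mm [37.7213 97.2421] x [-25.9061  19.3704]
```

View pics/t11.png

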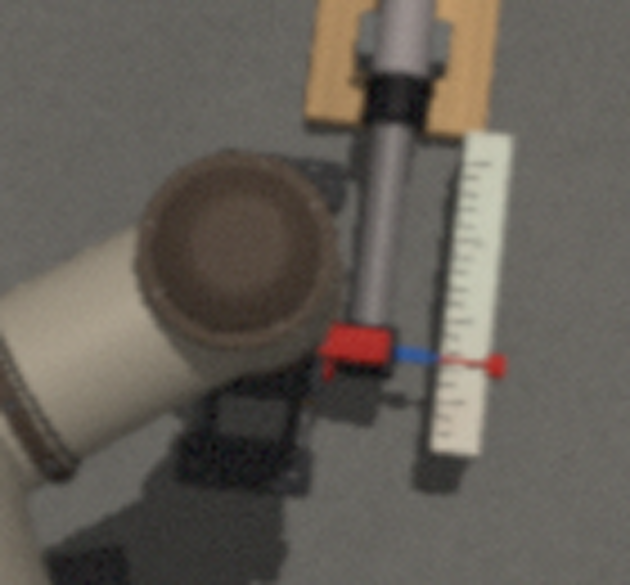

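View pics/s11.png

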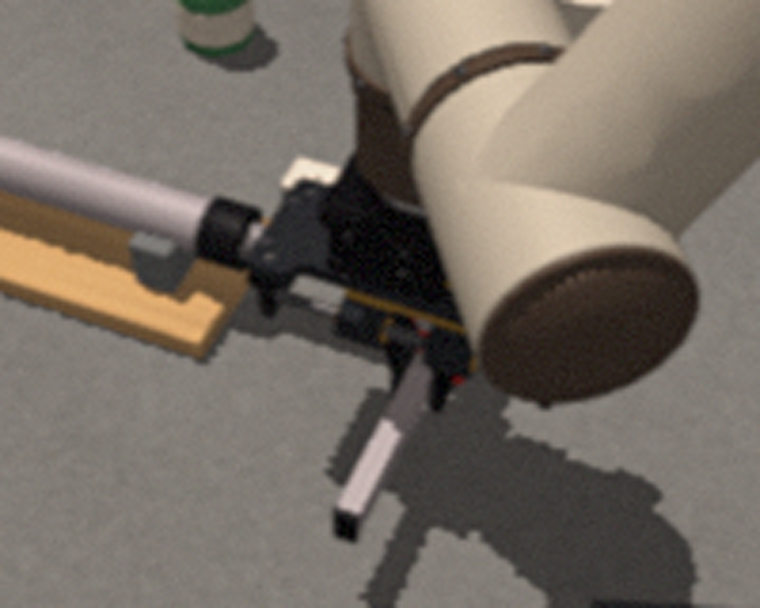

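The lever arm has reached the hub, and the force jumped from 5.5 to 13 N, so it is at its stop. I'll press slightly to confirm and trim the leg.

Call:
drive_tool(
  deltas=[
    {"dx": 0.001, "dy": 0.0006, "dz": 0, "wx": 0, "wy": 0, "wz": 0},
    {"dx": 0.002, "dy": 0.0012, "dz": 0, "wx": 0, "wy": 0, "wz": 0},
    {"dx": 0.002, "dy": 0.0012, "dz": 0, "wx": 0, "wy": 0, "wz": 0},
    {"dx": 0.002, "dy": 0.0012, "dz": 0, "wx": 0, "wy": 0, "wz": 0},
  ],
  gripper=0.172,
)

```text
time_s: 17.9
tcp_pos: [0.4905, 0.1021, 0.0451]
ee_rot: [[-0.092, -0.996, 0.019], [-0.996, 0.093, 0.013], [-0.014, -0.018, -1.0]]
wrist_force: [7.7, 18.5, -7.5]
gripper_width: 0.169
```

```bash
python3 q.py
```

```text
pointer -84.57578101873017 mark -84.87506912148463 short by 0.29928810275445983
18.05 [0.4905 0.1021 0.0451] [ 8.5306 18.1842 -7.6419] 0.1741217243739065 leg xy [-85.7625  62.2648] tool z [ 0.0187  0.0126 -0.9997]
red y range mm [-12.7396  25.0514] x [-102.4427  -73.6147]
```

It's a firm stop: +5 N moved the tool only 0.1 mm. Now I'll close the grip on the bar.

Call:
drive_tool(
  deltas=[
    {"dx": 0, "dy": 0, "dz": 0, "wx": 0, "wy": 0, "wz": 0},
    {"dx": 0, "dy": 0, "dz": 0, "wx": 0, "wy": 0, "wz": 0},
    {"dx": 0, "dy": 0, "dz": 0, "wx": 0, "wy": 0, "wz": 0},
    {"dx": 0, "dy": 0, "dz": 0, "wx": 0, "wy": 0, "wz": 0},
    {"dx": 0, "dy": 0, "dz": 0, "wx": 0, "wy": 0, "wz": 0},
  ],
  gripper=0.1,
)

```text
time_s: 18.55
tcp_pos: [0.4905, 0.1021, 0.0451]
ee_rot: [[-0.092, -0.996, 0.019], [-0.996, 0.093, 0.013], [-0.014, -0.017, -1.0]]
wrist_force: [8.0, 19.0, -7.2]
gripper_width: 0.161
```

```bash
python3 q.py; python3 look.py pics/t12.png|tail -12;  python3 - <<'E'
from h import *
s=cams.capture("side");cv2.imwrite("pics/s12.png",s[...,::-1])
E
```

```text
pointer -84.99303598672337 mark -84.95497415410006 short by -0.03806183262331331
18.7 [0.4905 0.1021 0.0451] [ 7.7011 19.2381 -6.5428] 0.1509565548523459 leg xy [-85.7858  62.2617] tool z [ 0.0186  0.0126 -0.9997]
red y range mm [-12.7333  24.7138] x [-104.3756  -73.6212]
P 326 209.05 55 -84.68316387090574 -41.00140321948576
P 327 209.0 23 -84.22833808791093 -43.724849633307414
M 328 209.44 28 -85.11425503646328 -46.5990163436411
M 329 209.46 37 -84.84819286170101 -49.34393824091027
M 330 209.61 35 -84.92428637912869 -52.127246263775774
M 331 209.7 36 -84.83936627931648 -54.89274504125976
M 332 209.78 41 -84.73536209989813 -57.656306333495344
M 333 209.99 42 -84.98328266304226 -60.458788085930465
M 334 210.19 42 -85.21885908573009 -63.25982015295495
M 335 210.28 38 -85.13263365525434 -66.02560487799202
M 336 210.36 39 -85.01592734755657 -68.78824307836027
18.9 [0.4905 0.1021 0.0451] [ 8.0947 18.4598 -6.6976] 0.16120978641958672 [-85.8004  62.2777]
```

View pics/t12.png

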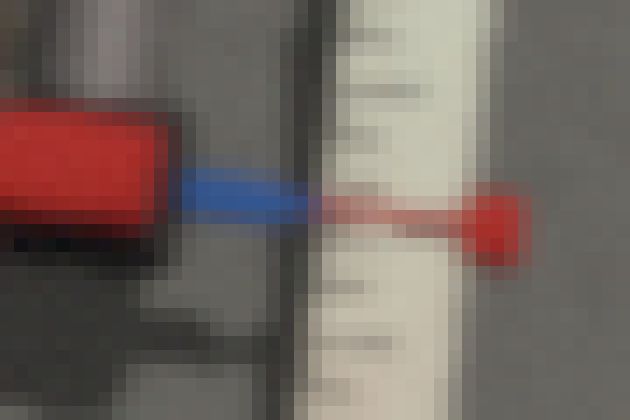

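View pics/s12.png

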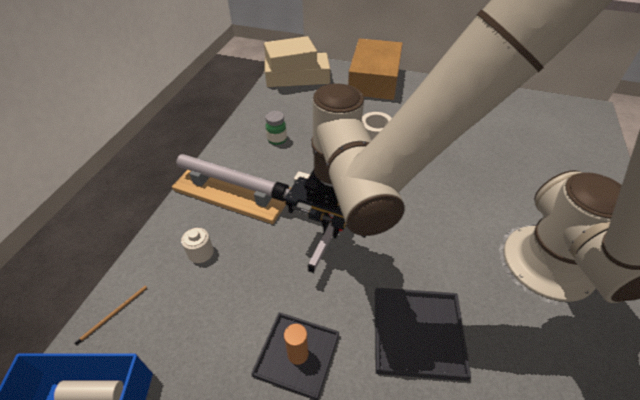

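The pointer is level with the mark (difference under 0.1 mm), the post is upright in the small tray at side (297,343), and the bystanders are where they were. I'll hand in.

```bash
python3 -c "
from station import ticket
print(ticket.finish_job())"
```

```text
the job is handed in; nothing more can be done
None
```

The post stands upright in the middle of the smaller tray, and the leg is drawn to the mark with the cam lever closed. The job went in at about 19 s with the gripper still closed on the crossbar.

**Last checks**
- **Pointer:** level with the mark to about 0.04 mm in the top view. The side view was hidden by the arm, so nothing cross-checked it there.
- **Lever:** against its stop. An extra 5 N moved the tool only 0.1 mm. The pictures put its travel at about 50 mm, where 46–47 mm would fit its starting place, so I rely on the force check.
- **Force:** about 20 N at the wrist at the end. The 120 N limit was never near in any reading.
- **Bystanders:** the mark stayed put, and the crucible, jar and mould looked untouched in the last side picture, though the arm partly hides the mould.

**What went less well**
- During the first part of the lever push the arm yielded and the leg slipped back about 2.6 mm from the mark. I corrected that before going on, and after that it stayed within about 0.8 mm at each check.
- My first pointer and mark estimate was about 2 mm off because of background colour. I replaced it with a better one before relying on it.

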